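# Put the stray bag fittings back with their own kind

## Task

Clear up the bag-maker's table: put the stray buckle, D-ring, strap slider and thread spool back into the parts tray, each in the bin that already holds its kind, on the bin's floor in the empty half beside the stock, the fittings lying flat and the spool standing upright. Set each one down, do not drop it. The round ring and the thread cone have no bin in this tray: leave them where they are.

Things in the scene. Friction and masses are not known exactly. Their poses are not given: they have to be found in the camera images.
- buckle: stray black plastic side-release buckle, lying flat, 68 mm along its x, 46 mm along its y, 13 mm thick (10 mm at its +x end), about 35 g. Origin: centre of its underside; z up. The socket half at -x has flat parallel sides, 46 mm apart; the +x half has two side prongs in line with these sides and gaps between.
- dring: stray dark steel D-ring lying flat, wire 6 mm thick, 52 mm along its x (straight bar at -y), 42 mm along its y (outside of the bar at y = -21 mm, outside of the bow's crown at y = +21 mm), about 36 g. Origin: centre of its 52 x 42 mm outline at the underside; z up.
- slider: stray dark steel three-bar strap slider lying flat: an oblong frame with a bar along its middle, 54 mm along its x, 40 mm along its y, 6 mm thick, about 34 g. Origin: centre of its underside; z up.
- spool: stray spool of grey thread standing upright: two white flanges 42 mm across and 4 mm thick, wound full, body 40.6 mm across between them, 54 mm tall in all, about 80 g. Origin: centre of its underside; z up along its axis.
- round_ring: look-alike, to be left alone: a plain round dark steel ring lying flat, 54 mm outer diameter, wire 6 mm. No bin holds its kind. Loose. Origin: centre of its underside.
- cone: look-alike, to be left alone: a cone of grey thread on a cardboard core standing upright, 56 mm across at the foot, 23 mm at the top, 90 mm tall. No bin holds its kind. Loose. Origin: centre of its underside.
- bin_buckles: open plywood bin, home of buckle, fixed in a low wooden tray (rim 22 mm high) with three equal bins, places vary. Inside 140 (x) x 116 (y) mm, 26 high, walls and floor 3. Origin: centre of its underside, 6 mm above the table; x points roughly away from the robot. Half x +19 to +70 mm holds fixed stock: two piled buckles, top at z 29. Half x -70 to +18 mm, y -58 to +58, is empty.
- bin_drings: open plywood bin, home of dring, fixed in a low wooden tray (rim 22 mm high) with three equal bins, places vary. Inside 140 (x) x 116 (y) mm, 26 high, walls and floor 3. Origin: centre of its underside, 6 mm above the table; x points roughly away from the robot. Half x +19 to +70 mm holds fixed stock: four D-rings in two piles, top at z 21. Half x -70 to +18 mm, y -58 to +58, is empty.
- bin_sliders: open plywood bin, home of slider, fixed in a low wooden tray (rim 22 mm high) with three equal bins, places vary. Inside 140 (x) x 116 (y) mm, 26 high, walls and floor 3. Origin: centre of its underside, 6 mm above the table; x points roughly away from the robot. Half x +19 to +70 mm holds fixed stock: four strap sliders in two piles, top at z 21. Half x -70 to +18 mm, y -58 to +58, is empty.
- bin_spools: open plywood bin, home of spool, fixed in a low wooden tray (rim 22 mm high) with three equal bins, places vary. Inside 140 (x) x 116 (y) mm, 26 high, walls and floor 3. Origin: centre of its underside, 6 mm above the table; x points roughly away from the robot. Half x +19 to +70 mm holds fixed stock: two standing spools, top at z 57. Half x -70 to +18 mm, y -58 to +58, is empty.
Mind the look-alikes: they are no part of the job. What is shaped like the spool but red is not meant. Leave any blue look-alike of the slider alone.

How it is judged:
By the outcome, as a careful person would: the job done as asked, in the order asked, and still so for the second after the job is handed in, with the robot touching nothing.
It also fails if it takes over 109 s, if anything falls off the work surface, if the arm or the gripper's body presses on something with over 40 N, if the wrist force passes 120 N, or if a joint passes its speed limit or range.

## Robot

A 7-joint arm with a two-finger parallel gripper is mounted at the origin on the work surface. World frame = base frame: x ahead of the robot, y to its left, z up, the work surface at z = 0. Lengths are in m, angles in rad, forces in N, time in s.
With the tool pointing down it reaches from about 0.425 to 0.95 m from the base axis. Payload 4.7 kg.
Tool frame: the origin (TCP) lies at the very end of the fingers, on their centre line; the grasp point (between the pads) lies 19 mm behind it; z points along the fingers, y is the direction in which the jaws open and shut (so a half turn about z gives the same grasp; the last joint's range is limited). The gripper opens to 85 mm and grips with 20 to 120 N. Pads are 22 mm wide; open, the fingers measure 114 mm over their backs; the gripper's body (76 mm by 85 mm) begins 54 mm behind the grasp point. The pads swing forward as they close: fully open they stand 13 mm farther back than shut.
Start: joints at [1.148, 0.469, -0.049, 1.532, 0.024, 1.141, -0.082], TCP at [0.259, -0.623, 0.231] pointing down, gripper open.
Joint ranges: [-2.59, 2.59], [-0.33, 1.99], [-1.39, 1.29], [0.1, 2.45], [-1.04, 4.18], [0.21, 1.99], [-2.66, 2.66]. Speed limits (rad/s): [2.57, 2.57, 3.14, 3.14, 3.14, 3.14, 3.14].

## Interface

Orientations are given as [roll, pitch, yaw] about the fixed x, y, z axes, in that order (R = Rz(yaw) Ry(pitch) Rx(roll)).
In Python, from bench import ctrl gives the robot as it stands.
- The arm moves only by the shell command python3 -m jog 'ROWS' [FORCE]. ROWS is JSON, a list of rows, each a list of 7 numbers: the turn, a rotation vector about the tool's x, y, z in degrees, then the shift along the tool's x, y, z in cm, then the finger opening in cm, from 0 to 8.54. In form: [[wx, wy, wz, dx, dy, dz, hand], ...]. A call has 1 to 20 rows; each row is the pose to reach, as a shift and turn from the pose commanded when the call began, along the tool's axes at that moment; what a row does not reach only later rows make up. A row lasts 1/10 s, in which the tool goes at most 50 mm and 8.59 degrees, less where a joint would pass 70% of its speed; a pose out of reach is approached as far as the arm can. A call with a gripper value outside its range is refused whole. The fingers move at their own pace and stop on an object; FORCE is the grip in N (left out, the last holds). Time passes only in rows, so rows that repeat a pose let the fingers close. It gives the time, the measured TCP pose, the force and the opening at its end, in the units of the state.
- ctrl.observe(): the state, without advancing time (a new reading comes with each control period).
- ctrl.read_camera(name): name is "side" or "top" or "wrist"; returns a dict with "image" (480x640x3 uint8, red, green, blue), "K" (3x3 intrinsics, pixels), "k1" (the pictures are not rectified: a ray, as slopes to the right and down, at radius r is drawn at 1 + k1 r^2 times it, then the intrinsics apply), "rvec" (rotation vector, rad) and "tvec" (3), from world to camera coordinates, as OpenCV has them; the wrist camera has in their place "mount" (4x4, takes a point from camera to tool coordinates, whose origin is the TCP and whose axes are the flange's). Camera axes: x right, y down, z forward; pixel columns grow to the right and rows downward; lengths in m; the calibration is good to about 2 mm. A picture is of the moment at which its call begins: read the wrist's pose just before it. There is no depth.
- ctrl.finish_job(): hands the job in, once; it reports no verdict.
Trained networks look in a picture, given as the dict that the camera call returned (one of the last four; its "shot" number tells which), for a name from the list of things; names that differ only in an ending like _2 or _b are one class to them, and where a whole thing is asked for, a point or a joint stands for the part that bears it (a point fixed in the world has none). Each returns a list of dicts, best first, with "confidence" (0 to 1); they miss things now and then, are a little off and sometimes report something else, mostly with a low value. They report only what shows in the picture. A call takes as long as a camera call. They do not tell look-alikes from the thing itself.
- ctrl.look_for(picture, name): "point" ([column, row] in pixels, amid what is visible of it).
- ctrl.tip_of(picture, name): "point" ([column, row] in pixels: a listed point, or the origin of a listed thing).
The state is a dict: "time_s": time; "joint_pos": joint angles; "qd": joint speeds; "joint_efforts": joint torques, N m; "ee_pos": TCP position; "orientation": TCP orientation; "ft_force": force on the tool from outside, world axes, zero at the start; "wrist_torque": the same for the moment, N m; "gripper_width": finger opening in m.
Only numpy, scipy, OpenCV 4.12 (cv2) and the standard library are available. Lean on these libraries where they do the work, as an engineer would, in place of code of your own. Each camera call takes 0.05 s, during which the arm holds its last target. There are 200 camera calls.

## Working session

There is one attempt and no reset: what is moved stays moved. The work goes in short steps, Python scripts to look and compute and a shell command to move; the robot and the scene stay as the last step left them, time stands still between calls to the robot, and variables do not carry over. Pictures are saved under pics/ and viewed, about 12 in all and at most 16, crops included, and the job is handed in when it is done.

```bash
ls; mkdir -p pics; cat > h.py <<'E'
import numpy as np, cv2
from scipy.spatial.transform import Rotation as R
from bench import ctrl
def save(p,n): cv2.imwrite('pics/'+n+'.png',p['image'][:,:,::-1])
def cam(p,s=None):
    if 'mount' in p:
        M=np.array(p['mount']); T=np.eye(4); T[:3,:3]=R.from_euler('xyz',s['orientation']).as_matrix(); T[:3,3]=s['ee_pos']
        W=T@M; return W[:3,:3],W[:3,3]
    Rw=R.from_rotvec(np.ravel(p['rvec'])).as_matrix(); return Rw.T,-Rw.T@np.ravel(p['tvec'])
def pix2w(p,uv,z,s=None):
    K=np.array(p['K']);k=p['k1']
    d=cv2.undistortPoints(np.array([[uv]],float),K,np.array([k,0,0,0,0.]))[0,0]
    A,c=cam(p,s); r=A@np.array([d[0],d[1],1]); return c+r*(z-c[2])/r[2]
def w2pix(p,X,s=None):
    A,c=cam(p,s); q=A.T@(np.array(X)-c); x=q[:2]/q[2]; x=x*(1+p['k1']*(x@x)); K=np.array(p['K']); return (K@[x[0],x[1],1])[:2]
E
python3 - <<'E'
from h import *
s=ctrl.observe(); print({k:np.round(v,3).tolist() for k,v in s.items()})
for n in ['top','side']:
    p=ctrl.read_camera(n); save(p,n+'0'); print(n,p['k1'],cam(p)[1])
    for o,z in [('buckle',.006),('dring',.003),('slider',.003),('spool',.0),('round_ring',.003),('cone',0),('bin_buckles',.006),('bin_drings',.006),('bin_sliders',.006),('bin_spools',.006)]:
        for f in (ctrl.look_for,ctrl.tip_of):
            print(o,f.__name__,[(np.round(r['point']).tolist(),round(r['confidence'],2),np.round(pix2w(p,r['point'],z)[:2],3).tolist()) for r in f(p,o)][:4])
E
```

```text
pics
{'time_s': 0.0, 'joint_pos': [1.148, 0.469, -0.049, 1.534, 0.024, 1.141, -0.082], 'qd': [0.0, -0.001, -0.001, -0.001, 0.001, -0.001, -0.0], 'joint_efforts': [-0.001, -51.031, -0.048, -23.771, 0.011, 0.007, -0.0], 'ee_pos': [0.259, -0.623, 0.23], 'orientation': [-3.14, 0.0, 0.394], 'ft_force': [0.083, -1.085, -0.624], 'wrist_torque': [0.044, 0.025, -0.006], 'gripper_width': 0.085}
top 0.02757596037251816 [ 3.88076376e-01 -5.05795803e-04  1.15267984e+00]
buckle call [([445.0, 305.0], 0.94, [0.428, -0.281])]
buckle call [([445.0, 307.0], 0.66, [0.424, -0.281])]
dring call [([516.0, 265.0], 0.43, [0.515, -0.445])]
dring call [([509.0, 259.0], 0.74, [0.528, -0.43]), ([434.0, 234.0], 0.38, [0.589, -0.267])]
slider call [([282.0, 197.0], 0.74, [0.685, 0.077]), ([418.0, 196.0], 0.61, [0.679, -0.236]), ([443.0, 235.0], 0.56, [0.586, -0.288])]
slider call [([418.0, 194.0], 0.7, [0.683, -0.236]), ([438.0, 234.0], 0.48, [0.589, -0.276])]
spool call [([144.0, 224.0], 0.58, [0.628, 0.395]), ([186.0, 235.0], 0.56, [0.601, 0.299])]
spool call [([187.0, 239.0], 0.76, [0.592, 0.296]), ([146.0, 22
[... 1369 characters left out ...]
, 0.374])]
spool call [([190.0, 340.0], 0.89, [0.637, 0.382]), ([231.0, 318.0], 0.81, [0.6, 0.287])]
round_ring call [([280.0, 343.0], 0.46, [0.462, 0.28])]
round_ring call [([287.0, 348.0], 0.46, [0.441, 0.282])]
cone call [([214.0, 365.0], 0.71, [0.55, 0.399])]
cone call []
bin_buckles call []
bin_buckles call [([297.0, 278.0], 0.87, [0.538, 0.108])]
bin_drings call [([334.0, 248.0], 0.82, [0.514, -0.028])]
bin_drings call [([333.0, 254.0], 0.78, [0.503, -0.008])]
bin_sliders call [([294.0, 218.0], 0.73, [0.67, -0.07])]
bin_sliders call [([294.0, 226.0], 0.69, [0.654, -0.044])]
bin_spools call [([256.0, 242.0], 0.66, [0.703, 0.063])]
bin_spools call [([259.0, 251.0], 0.92, [0.676, 0.086])]
```

View pics/top0.png

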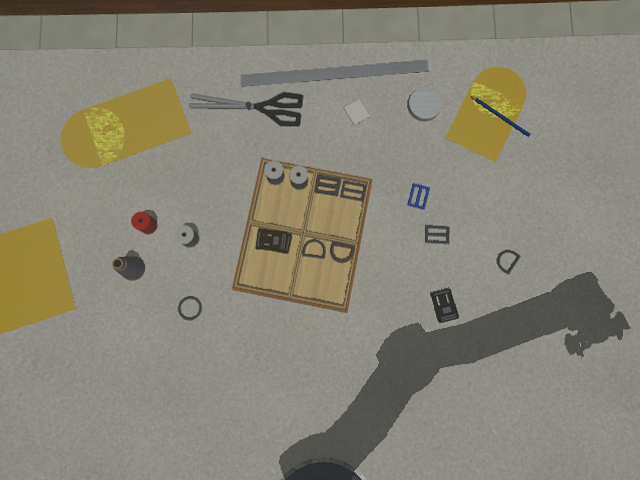

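```bash
python3 - <<'E'
import cv2,numpy as np
i=cv2.imread('pics/top0.png')
a=cv2.resize(i[170:330,390:550],None,fx=3,fy=3,interpolation=2)
b=cv2.resize(i[150:330,220:400],None,fx=3,fy=3,interpolation=2)[:480]
b=cv2.resize(i[160:300,230:370],(480,480),interpolation=2)
c=cv2.resize(i[190:340,110:220],(320,480)[::1],interpolation=2)
cv2.imwrite('pics/crop0.png',np.hstack([a[:, :480],b])[:, :960][:, :] if 0 else cv2.resize(np.hstack([a,b]),(800,400)))
E
```

```text
(no output)
```

View pics/crop0.png

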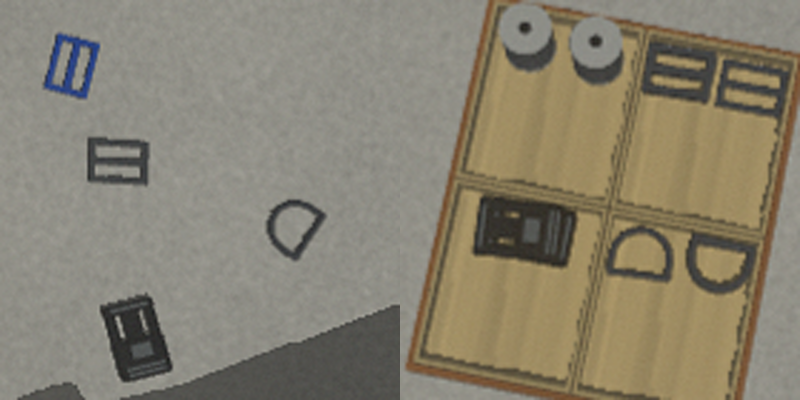

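Top view: black buckle (445,305), D-ring (509,260), dark slider (437,234), white spool (187,236). The blue slider, red spool, ring and cone stay where they are. Tray bins: spools top-left, sliders top-right, buckles bottom-left and D-rings bottom-right. First I'll go above the buckle.

```bash
cat >> h.py <<'E'
def go(x,y,z,yaw,s=None):
    """row (turn deg, shift cm) from present pose to TCP x,y,z with tool down at yaw (mod pi, nearest)"""
    s=s or ctrl.observe(); A=R.from_euler('xyz',s['orientation'])
    y0=s['orientation'][2]; yaw=y0+(yaw-y0+np.pi/2)%np.pi-np.pi/2
    B=R.from_euler('xyz',[np.pi,0,yaw])
    w=np.degrees((A.inv()*B).as_rotvec()); d=100*A.inv().apply(np.array([x,y,z])-s['ee_pos'])
    print('ROW',np.round(w,1).tolist(),np.round(d,2).tolist(),'yaw',round(yaw,3),'j7',round(s['joint_pos'][6],2))
E
python3 - <<'E'
from h import *
p=ctrl.read_camera('wrist'); print(np.round(p['mount'],3).tolist(),np.round(p['K'],0).tolist(),p['k1'])
t=ctrl.read_camera('top')
print([np.round(pix2w(t,c,.022)[:2],4).tolist() for c in [(262,158),(371,180),(347,311),(233,290)]])
go(.40,-.28,.25,.2)
E
```

```text
[[0.0, -0.955, -0.295, 0.075], [1.0, -0.0, 0.001, -0.0], [-0.001, -0.295, 0.955, -0.143], [0.0, 0.0, 0.0, 1.0]] [[389.0, 0.0, 317.0], [0.0, 389.0, 238.0], [0.0, 0.0, 1.0]] -0.07315927804663194
[[0.773, 0.1215], [0.7146, -0.1269], [0.4197, -0.0627], [0.4712, 0.1872]]
ROW [0.0, -0.0, 11.1] [26.19, -26.3, -1.87] yaw 0.2 j7 -0.08
```

```bash
python3 -m jog '[[0,0,11.1,26.2,-26.3,-1.9,8.5],[0,0,11.1,26.2,-26.3,-1.9,8.5],[0,0,11.1,26.2,-26.3,-1.9,8.5],[0,0,11.1,26.2,-26.3,-1.9,8.5],[0,0,11.1,26.2,-26.3,-1.9,8.5],[0,0,11.1,26.2,-26.3,-1.9,8.5],[0,0,11.1,26.2,-26.3,-1.9,8.5],[0,0,11.1,26.2,-26.3,-1.9,8.5],[0,0,11.1,26.2,-26.3,-1.9,8.5],[0,0,11.1,26.2,-26.3,-1.9,8.5],[0,0,11.1,26.2,-26.3,-1.9,8.5],[0,0,11.1,26.2,-26.3,-1.9,8.5],[0,0,11.1,26.2,-26.3,-1.9,8.5]]'
cat >> h.py <<'E'
def look(n,things,zs):
    s=ctrl.observe(); p=ctrl.read_camera('wrist'); save(p,n)
    print('t',round(s['time_s'],2),np.round(s['ee_pos'],4).tolist(),round(s['orientation'][2],3))
    for o,z in zip(things,zs):
        for nm in ('look_for','tip_of'):
            print(o,nm,[(np.round(r['point']).tolist(),round(r['confidence'],2),np.round(pix2w(p,r['point'],z,s)[:2],4).tolist()) for r in getattr(ctrl,nm)(p,o)][:3])
    return p,s
def blob(p,s,uv,z,thr=70,r=150):
    """dark connected blob nearest uv -> world outline at z: min-area rect"""
    g=cv2.cvtColor(p['image'],cv2.COLOR_RGB2GRAY); m=(g<thr).astype(np.uint8); m=cv2.morphologyEx(m,cv2.MORPH_CLOSE,np.ones((5,5)))
    n,l,st,c=cv2.connectedComponentsWithStats(m)
    best=None
    for i in range(1,n):
        if st[i,4]<300: continue
        bx=[st[i,0]+st[i,2]/2,st[i,1]+st[i,3]/2]; d=np.hypot(bx[0]-uv[0],bx[1]-uv[1])
        if best is None or d<best[0]: best=(d,i)
    i=best[1]; cs,_=cv2.findContours((l==i).astype(np.uint8),0,1); ct=max(cs,key=len)[:,0]
    W=np.array([pix2w(p,q,z,s)[:2] for q in ct]); rc=cv2.minAreaRect((W*1000).astype(np.float32))
    bp=cv2.boxPoints(rc); e=bp[1]-bp[0]; f=bp[2]-bp[1]
    print('blob px',st[i].tolist(),'centre',np.round(np.array(rc[0])/1000,4).tolist())
    for q in (e,f): print('  edge mm',round(float(np.hypot(*q)),1),'dir rad',round(float(np.arctan2(q[1],q[0])),3))
    return W
E
python3 - <<'E'
from h import *
p,s=look('w1',['buckle'],[.006])
blob(p,s,ctrl.look_for(p,'buckle')[0]['point'],.006)
E
```

```text
time_s: 3.5
ee_pos: [0.3996, -0.281, 0.2502]
orientation: [-3.142, 0.0, 0.198]
ft_force: [-0.0, 0.5, 0.8]
gripper_width: 0.0848
t 3.5 [0.3996, -0.281, 0.2502] 0.198
buckle look_for [([321.0, 165.0], 0.92, [0.4294, -0.2786])]
buckle tip_of [([319.0, 164.0], 0.84, [0.4305, -0.2764])]
blob px [298, 130, 47, 70, 2583] centre [0.4297, -0.2791]
  edge mm 44.6 dir rad -1.354
  edge mm 67.8 dir rad 0.217
```

View pics/w1.png

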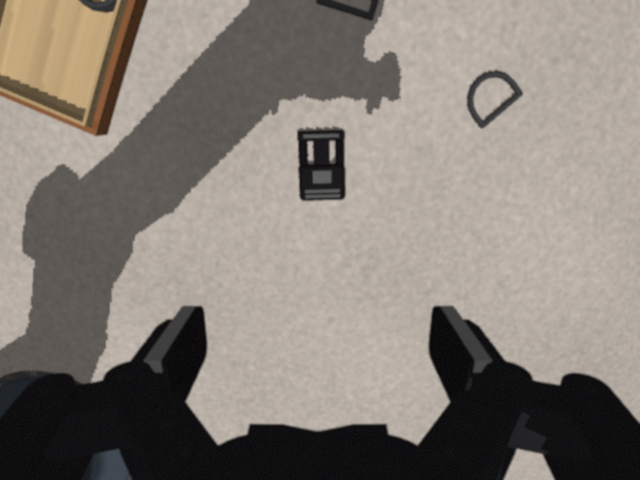

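Buckle (321,165) is clear of obstacles, with its prongs at the far end. Its yaw is 0.217 and its centre (0.430,-0.279).

```bash
python3 - <<'E'
from h import *
go(.4185,-.2815,.10,.217); go(.4185,-.2815,.002,.217)
E
```

```text
ROW [-0.0, 0.0, -1.0] [1.8, 0.49, 15.02] yaw 0.217 j7 -0.88
ROW [-0.0, 0.0, -1.0] [1.8, 0.49, 24.82] yaw 0.217 j7 -0.88
```

```bash
python3 -m jog '[[0,0,-1,1.8,0.5,8,7],[0,0,-1,1.8,0.5,15,7],[0,0,-1,1.8,0.5,15,7],[0,0,-1,1.8,0.5,19,7],[0,0,-1,1.8,0.5,22,7],[0,0,-1,1.8,0.5,24,7],[0,0,-1,1.8,0.5,24.8,7],[0,0,-1,1.8,0.5,24.8,7],[0,0,-1,1.8,0.5,24.8,7],[0,0,-1,1.8,0.5,24.8,4],[0,0,-1,1.8,0.5,24.8,4],[0,0,-1,1.8,0.5,24.8,4],[0,0,-1,1.8,0.5,24.8,4],[0,0,-1,1.8,0.5,24.8,4],[0,0,-1,1.8,0.5,24.8,4]]' 40
python3 - <<'E'
from h import *
c=np.array([.594,.030]);a=-.2147
X=np.array([np.cos(a),np.sin(a)]);Y=np.array([-X[1],X[0]])
for n,i,j in [('buckles',-1,1),('drings',-1,-1),('sliders',1,-1),('spools',1,1)]:
    o=c+X*i*.0735+Y*j*.0615; print(n,np.round(o,4),'place',np.round(o-.026*X,4))
p=ctrl.read_camera('top'); print(np.round(p['tvec'],3).ravel()) if 0 else None
go(.4185,-.2815,.12,.217)
E
```

```text
time_s: 5.2
ee_pos: [0.4196, -0.2818, 0.0038]
orientation: [3.14, -0.002, 0.218]
ft_force: [-1.1, 0.3, 4.7]
gripper_width: 0.0447
buckles [0.5353 0.1057] place [0.5099 0.1113]
drings [ 0.5091 -0.0144] place [ 0.4837 -0.0089]
sliders [ 0.6527 -0.0457] place [ 0.6273 -0.0402]
spools [0.6789 0.0744] place [0.6535 0.08  ]
ROW [0.1, -0.1, 0.0] [-0.07, -0.03, -11.62] yaw 0.217 j7 -0.99
```

```bash
python3 -m jog '[[0,0,0,0,0,-3,4],[0,0,0,0,0,-8,4],[0,0,0,0,0,-16,4],[0,0,0,0,0,-16,4]]'
python3 - <<'E'
from h import *
go(.4977,.1139,.165,-.2147)
E
```

```text
time_s: 5.65
ee_pos: [0.4201, -0.282, 0.1669]
orientation: [3.137, -0.005, 0.217]
ft_force: [-0.0, -0.9, -1.1]
gripper_width: 0.0448
ROW [0.2, -0.3, 24.8] [16.12, -36.99, 0.09] yaw -0.215 j7 -0.91
```

```bash
python3 -m jog '[[0,0,24.8,16.1,-37,0,4],[0,0,24.8,16.1,-37,0,4],[0,0,24.8,16.1,-37,0,4],[0,0,24.8,16.1,-37,0,4],[0,0,24.8,16.1,-37,0,4],[0,0,24.8,16.1,-37,0,4],[0,0,24.8,16.1,-37,0,4],[0,0,24.8,16.1,-37,0,4],[0,0,24.8,16.1,-37,0,4],[0,0,24.8,16.1,-37,0,4],[0,0,24.8,16.1,-37,0,4],[0,0,24.8,16.1,-37,0,4]]'
python3 - <<'E'
from h import *
p,s=look('w2',['bin_buckles'],[.006])
o=np.array([.5353,.1057]);a=-.2147;X=np.array([np.cos(a),np.sin(a)]);Y=np.array([-X[1],X[0]])
im=p['image'].copy()
for sx,sy in [(-1,-1),(-1,1),(1,-1),(1,1)]:
    q=o+X*sx*.073+Y*sy*.061; u=w2pix(p,[*q,.032],s); print(np.round(u)); cv2.circle(im,tuple(int(v) for v in u),3,(255,0,0),-1)
cv2.imwrite('pics/w2.png',im[:,:,::-1])
go(.4977,.1139,.013,-.2147)
E
```

```text
time_s: 6.85
ee_pos: [0.4959, 0.113, 0.1624]
orientation: [3.141, -0.0, -0.218]
ft_force: [1.0, 0.1, -0.8]
gripper_width: 0.045
t 6.85 [0.4959, 0.113, 0.1624] -0.218
bin_buckles look_for [([306.0, 136.0], 0.85, [0.5582, 0.1074])]
bin_buckles tip_of [([311.0, 164.0], 0.87, [0.5369, 0.1083])]
[396. 267.]
[234. 267.]
[407.  58.]
[221.  59.]
ROW [0.0, -0.0, -0.2] [0.14, -0.11, 14.94] yaw -0.215 j7 -2.22
```

View pics/w2.png

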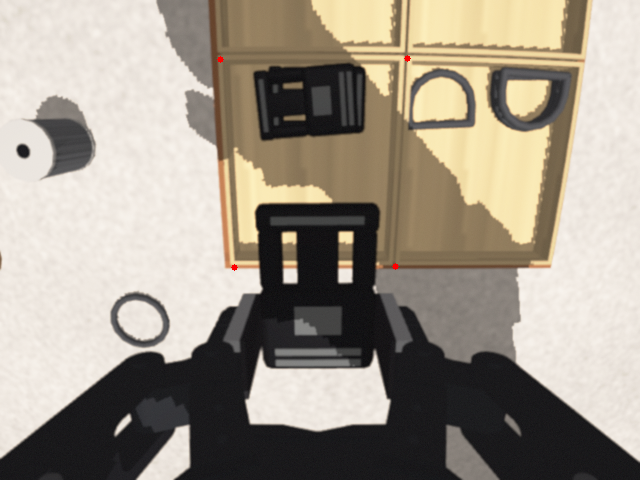

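The bin model overlays well on the rim, so I'll lower the buckle.

```bash
python3 -m jog '[[0,0,0,0.1,-0.1,5,4],[0,0,0,0.1,-0.1,9,4],[0,0,0,0.1,-0.1,12,4],[0,0,0,0.1,-0.1,13.6,4],[0,0,0,0.1,-0.1,14.4,4],[0,0,0,0.1,-0.1,14.7,4],[0,0,0,0.1,-0.1,14.9,4],[0,0,0,0.1,-0.1,15,4],[0,0,0,0.1,-0.1,15,4],[0,0,0,0.1,-0.1,15,4]]'
```

```text
time_s: 8.0
ee_pos: [0.4977, 0.1156, 0.0129]
orientation: [-3.141, -0.001, -0.215]
ft_force: [-0.3, -0.2, -0.9]
gripper_width: 0.0445
```

```bash
python3 -m jog '[[0,0,0,0,0,0.1,4],[0,0,0,0,0,0.1,4],[0,0,0,0,0,0.1,4]]'; python3 -m jog '[[0,0,0,0,0,0.05,4],[0,0,0,0,0,0.05,4]]'
```

```text
time_s: 8.3
ee_pos: [0.4977, 0.1157, 0.0128]
orientation: [3.141, -0.001, -0.215]
ft_force: [-3.3, -0.8, 12.1]
gripper_width: 0.0447
time_s: 8.5
ee_pos: [0.4977, 0.1156, 0.0128]
orientation: [3.141, -0.001, -0.215]
ft_force: [-4.0, -0.9, 14.2]
gripper_width: 0.0445
```

Contact with the floor. Now I'll release and rise.

```bash
python3 -m jog '[[0,0,0,0,0,-0.1,4],[0,0,0,0,0,-0.1,6.3],[0,0,0,0,0,-0.1,6.3],[0,0,0,0,0,-0.1,6.3],[0,0,0,0,0,-0.1,6.3],[0,0,0,0,0,-2,6.3],[0,0,0,0,0,-5,6.3],[0,0,0,0,0,-10,6.3],[0,0,0,0,0,-15,6.3],[0,0,0,0,0,-20,6.3],[0,0,0,0,0,-20,6.3]]'
python3 - <<'E'
from h import *
s=ctrl.observe();p=ctrl.read_camera('wrist');save(p,'w3')
go(.47,-.43,.22,.9)
E
```

```text
time_s: 9.6
ee_pos: [0.5014, 0.1171, 0.2178]
orientation: [-3.136, -0.013, -0.216]
ft_force: [0.8, 0.3, -0.0]
gripper_width: 0.0625
ROW [0.1, -0.5, -63.9] [8.81, 53.99, -0.67] yaw 0.9 j7 -2.2
```

View pics/w3.png

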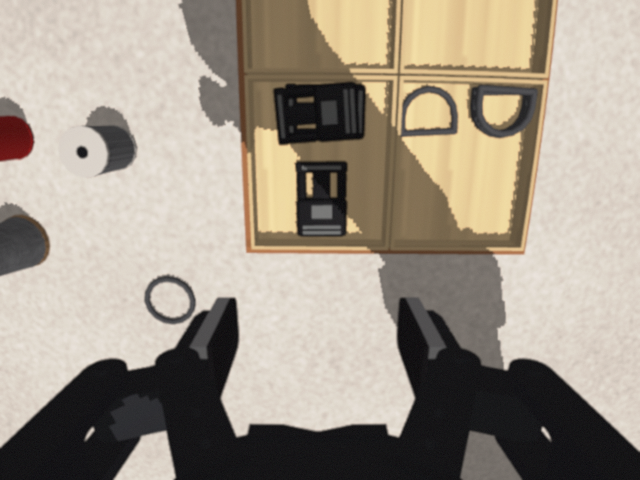

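Buckle lies flat in the free half at (322,200). Next the D-ring: its bow axis points to about +0.92 rad, so tool yaw will be about -0.65.

```bash
python3 - <<'E'
from h import *
go(.50,-.414,.22,-.65)
E
```

```text
ROW [-0.3, -0.4, 24.9] [11.4, 51.78, -0.64] yaw -0.65 j7 -2.2
```

```bash
python3 -m jog '[[0,0,24.9,11.4,51.8,-0.6,7],[0,0,24.9,11.4,51.8,-0.6,7],[0,0,24.9,11.4,51.8,-0.6,7],[0,0,24.9,11.4,51.8,-0.6,7],[0,0,24.9,11.4,51.8,-0.6,7],[0,0,24.9,11.4,51.8,-0.6,7],[0,0,24.9,11.4,51.8,-0.6,7],[0,0,24.9,11.4,51.8,-0.6,7],[0,0,24.9,11.4,51.8,-0.6,7],[0,0,24.9,11.4,51.8,-0.6,7],[0,0,24.9,11.4,51.8,-0.6,7],[0,0,24.9,11.4,51.8,-0.6,7],[0,0,24.9,11.4,51.8,-0.6,7],[0,0,24.9,11.4,51.8,-0.6,7]]'
python3 - <<'E'
from h import *
p,s=look('w4',['dring'],[.003])
r=ctrl.look_for(p,'dring'); uv=r[0]['point'] if r else w2pix(p,[.525,-.432,.003],s)
blob(p,s,uv,.004)
E
```

```text
time_s: 11.05
ee_pos: [0.4982, -0.4126, 0.2156]
orientation: [-3.141, 0.003, -0.648]
ft_force: [0.6, -0.8, -0.7]
gripper_width: 0.0698
t 11.05 [0.4982, -0.4126, 0.2156] -0.648
dring look_for [([325.0, 170.0], 0.83, [0.5168, -0.4362])]
dring tip_of [([305.0, 166.0], 0.55, [0.5304, -0.4234])]
blob px [285, 138, 44, 56, 715] centre [0.53, -0.4248]
  edge mm 49.6 dir rad -0.64
  edge mm 38.9 dir rad 0.931
```

View pics/w4.png

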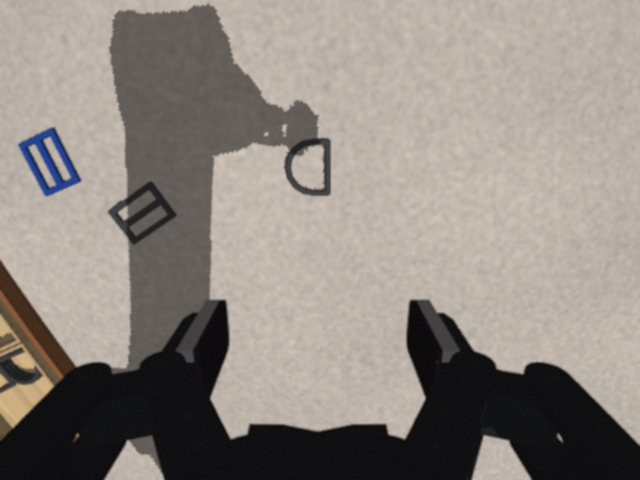

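D-ring at (307,166), bar on the right, clear of the fingers. Centre (0.530,-0.425), yaw -0.64.

```bash
python3 - <<'E'
from h import *
go(.530,-.4248,.003,-.64)
E
```

```text
ROW [-0.0, 0.0, -0.5] [3.2, -1.0, 21.39] yaw -0.64 j7 -1.6
```

```bash
python3 -m jog '[[0,0,-0.5,3.2,-1,5,6.5],[0,0,-0.5,3.2,-1,10,6.5],[0,0,-0.5,3.2,-1,14,6.5],[0,0,-0.5,3.2,-1,17,6.5],[0,0,-0.5,3.2,-1,18.5,6.5],[0,0,-0.5,3.2,-1,18.5,6.5],[0,0,-0.5,3.2,-1,18.5,6.5],[0,0,-0.5,3.2,-1,18.5,6.5]]'
python3 - <<'E'
from h import *
go(.530,-.4248,.003,-.64)
E
```

```text
time_s: 12.05
ee_pos: [0.531, -0.4273, 0.0345]
orientation: [-3.142, -0.005, -0.641]
ft_force: [0.5, 0.1, 0.1]
gripper_width: 0.0648
ROW [-0.0, -0.3, -0.1] [-0.25, -0.14, 3.15] yaw -0.64 j7 -1.61
```

```bash
python3 -m jog '[[0,0,0,-0.2,-0.1,1.5,6],[0,0,0,-0.2,-0.1,2.5,6],[0,0,0,-0.2,-0.1,3.1,6],[0,0,0,-0.2,-0.1,3.1,6],[0,0,0,-0.2,-0.1,3.1,3.8],[0,0,0,-0.2,-0.1,3.1,3.8],[0,0,0,-0.2,-0.1,3.1,3.8],[0,0,0,-0.2,-0.1,3.1,3.8],[0,0,0,-0.2,-0.1,3.1,3.8]]' 40
```

```text
time_s: 12.95
ee_pos: [0.5287, -0.4247, 0.0014]
orientation: [3.141, -0.001, -0.641]
ft_force: [-1.0, -0.4, 3.2]
gripper_width: 0.0394
```

```bash
python3 -m jog '[[0,0,0,0,0,-3,3.4],[0,0,0,0,0,-8,3.4],[0,0,0,0,0,-15,3.4],[0,0,0,0,0,-16,3.4],[0,0,0,0,0,-16,3.4]]'
python3 - <<'E'
from h import *
go(.4837,-.0089,.165,-.2147)
E
```

```text
time_s: 13.45
ee_pos: [0.5312, -0.4262, 0.1669]
orientation: [-3.141, -0.011, -0.641]
ft_force: [0.3, -0.7, 0.2]
gripper_width: 0.0386
ROW [0.1, -0.6, -24.4] [-28.77, -30.59, -0.12] yaw -0.215 j7 -1.61
```

```bash
python3 -m jog '[[0,0,-24.4,-28.8,-30.6,0,3.4],[0,0,-24.4,-28.8,-30.6,0,3.4],[0,0,-24.4,-28.8,-30.6,0,3.4],[0,0,-24.4,-28.8,-30.6,0,3.4],[0,0,-24.4,-28.8,-30.6,0,3.4],[0,0,-24.4,-28.8,-30.6,0,3.4],[0,0,-24.4,-28.8,-30.6,0,3.4],[0,0,-24.4,-28.8,-30.6,0,3.4],[0,0,-24.4,-28.8,-30.6,0,3.4],[0,0,-24.4,-28.8,-30.6,0,3.4],[0,0,-24.4,-28.8,-30.6,0,3.4],[0,0,-24.4,-28.8,-30.6,0,3.4],[0,0,-24.4,-28.8,-30.6,0,3.4]]'
python3 - <<'E'
from h import *
s=ctrl.observe();p=ctrl.read_camera('wrist');save(p,'w5')
go(.4837,-.0089,.03,-.2147)
E
```

```text
time_s: 14.75
ee_pos: [0.4807, -0.0085, 0.1605]
orientation: [3.141, 0.0, -0.218]
ft_force: [-0.2, -0.2, -0.0]
gripper_width: 0.039
ROW [0.0, 0.0, -0.2] [0.31, -0.01, 13.06] yaw -0.215 j7 -1.95
```

View pics/w5.png

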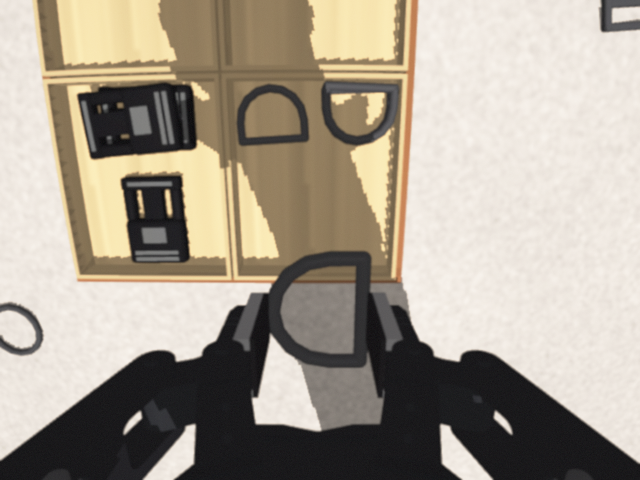

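D-ring is held flat and square, bar at right. Lowering it.

```bash
python3 -m jog '[[0,0,0,0.3,0,5,3.4],[0,0,0,0.3,0,9,3.4],[0,0,0,0.3,0,11.5,3.4],[0,0,0,0.3,0,13,3.4],[0,0,0,0.3,0,13.6,3.4],[0,0,0,0.3,0,14.2,3.4],[0,0,0,0.3,0,14.6,3.4],[0,0,0,0.3,0,14.8,3.4],[0,0,0,0.3,0,14.8,3.4],[0,0,0,0.3,0,14.8,3.4]]'
```

```text
time_s: 15.8
ee_pos: [0.484, -0.0074, 0.0133]
orientation: [-3.141, -0.001, -0.215]
ft_force: [0.1, 0.6, 0.1]
gripper_width: 0.039
```

```bash
python3 -m jog '[[0,0,0,0,0,0.1,3.4],[0,0,0,0,0,0.2,3.4],[0,0,0,0,0,0.25,3.4],[0,0,0,0,0,0.25,3.4]]';python3 -m jog '[[0,0,0,0,0,0.1,3.4],[0,0,0,0,0,0.1,3.4]]'
```

```text
time_s: 16.2
ee_pos: [0.4837, -0.0074, 0.0104]
orientation: [3.142, -0.0, -0.215]
ft_force: [-0.1, -0.5, -0.1]
gripper_width: 0.039
time_s: 16.4
ee_pos: [0.4837, -0.0074, 0.0102]
orientation: [3.141, -0.0, -0.215]
ft_force: [-2.6, -0.5, 10.7]
gripper_width: 0.0392
```

```bash
python3 -m jog '[[0,0,0,0,0,-0.15,3.8],[0,0,0,0,0,-0.1,5.8],[0,0,0,0,0,-0.1,5.8],[0,0,0,0,0,-0.1,5.8],[0,0,0,0,0,-0.1,5.8],[0,0,0,0,0,-2,5.8],[0,0,0,0,0,-5,5.8],[0,0,0,0,0,-10,5.8],[0,0,0,0,0,-15,5.8],[0,0,0,0,0,-20,5.8],[0,0,0,0,0,-20,5.8]]'
python3 - <<'E'
from h import *
s=ctrl.observe();p=ctrl.read_camera('wrist');save(p,'w6')
go(.588,-.306,.22,1.52)
E
```

```text
time_s: 17.5
ee_pos: [0.488, -0.007, 0.2161]
orientation: [-3.139, -0.014, -0.216]
ft_force: [0.3, -1.1, 0.6]
gripper_width: 0.0579
ROW [-0.4, -0.3, 80.6] [16.37, 26.99, -0.62] yaw -1.622 j7 -1.93
```

View pics/w6.png

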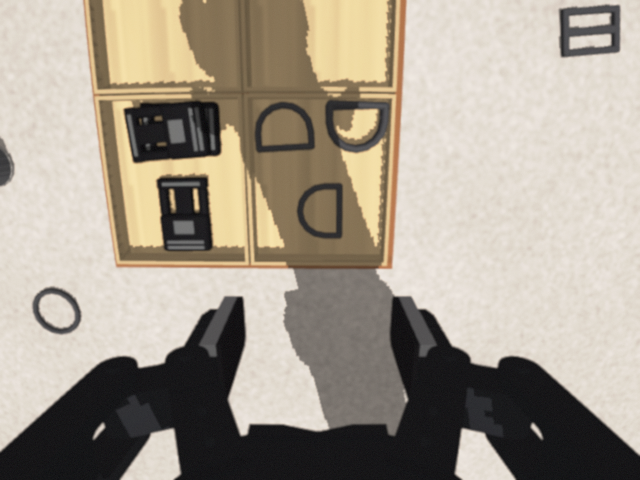

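D-ring lies flat in its bin's free half at (320,210). Next is the slider, reached by turning -99° to keep joint 7 in range.

```bash
python3 -m jog '[[0,0,-99.4,16.4,27,-0.6,6.5],[0,0,-99.4,16.4,27,-0.6,6.5],[0,0,-99.4,16.4,27,-0.6,6.5],[0,0,-99.4,16.4,27,-0.6,6.5],[0,0,-99.4,16.4,27,-0.6,6.5],[0,0,-99.4,16.4,27,-0.6,6.5],[0,0,-99.4,16.4,27,-0.6,6.5],[0,0,-99.4,16.4,27,-0.6,6.5],[0,0,-99.4,16.4,27,-0.6,6.5],[0,0,-99.4,16.4,27,-0.6,6.5],[0,0,-99.4,16.4,27,-0.6,6.5],[0,0,-99.4,16.4,27,-0.6,6.5],[0,0,-99.4,16.4,27,-0.6,6.5],[0,0,-99.4,16.4,27,-0.6,6.5],[0,0,-99.4,16.4,27,-0.6,6.5]]'
python3 - <<'E'
from h import *
p,s=look('w7',['slider'],[.003])
blob(p,s,w2pix(p,[.588,-.277,.003],s),.004)
E
```

```text
time_s: 19.05
ee_pos: [0.5859, -0.3061, 0.2145]
orientation: [-3.141, -0.0, 1.518]
ft_force: [0.2, 0.5, -0.0]
gripper_width: 0.0651
t 19.05 [0.5859, -0.3061, 0.2145] 1.518
slider look_for [([421.0, 119.0], 0.85, [0.6799, -0.2357]), ([324.0, 167.0], 0.83, [0.5923, -0.2736])]
slider tip_of [([323.0, 168.0], 0.6, [0.5919, -0.2752])]
blob px [300, 135, 45, 60, 969] centre [0.5904, -0.272]
  edge mm 39.5 dir rad -0.084
  edge mm 51.8 dir rad 1.487
```

View pics/w7.png

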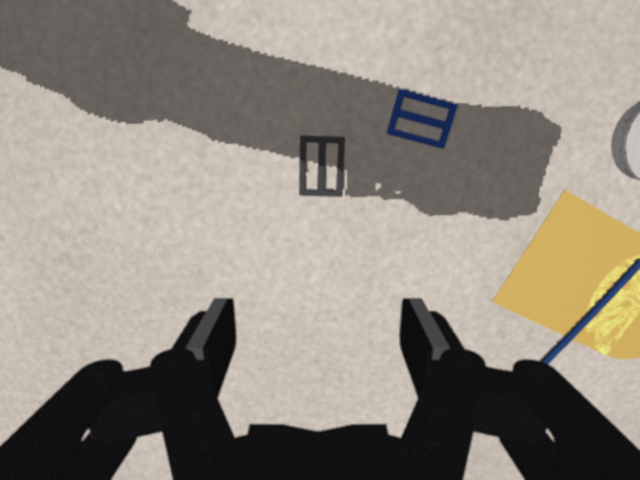

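Dark slider at (322,166), centre (0.590,-0.272), yaw 1.49. The blue one is clear of the fingers.

```bash
python3 -m jog '[[0,0,1.8,3.4,0.3,5,6],[0,0,1.8,3.4,0.3,10,6],[0,0,1.8,3.4,0.3,14,6],[0,0,1.8,3.4,0.3,17,6],[0,0,1.8,3.4,0.3,18.5,6],[0,0,1.8,3.4,0.3,18.5,6],[0,0,1.8,3.4,0.3,18.5,6],[0,0,1.8,3.4,0.3,18.5,6]]'
python3 - <<'E'
from h import *
go(.5904,-.272,.002,1.487)
E
```

```text
time_s: 20.0
ee_pos: [0.5926, -0.273, 0.0327]
orientation: [3.137, 0.001, 1.488]
ft_force: [0.7, -0.3, -0.0]
gripper_width: 0.0604
ROW [0.2, 0.1, 0.0] [0.09, -0.24, 3.07] yaw 1.487 j7 -0.01
```

```bash
python3 -m jog '[[0,0,0,0.1,-0.1,1.5,5.8],[0,0,0,0.1,-0.1,2.5,5.8],[0,0,0,0.1,-0.1,3,5.8],[0,0,0,0.1,-0.1,3,5.8],[0,0,0,0.1,-0.1,3,3.3],[0,0,0,0.1,-0.1,3,3.3],[0,0,0,0.1,-0.1,3,3.3],[0,0,0,0.1,-0.1,3,3.3],[0,0,0,0.1,-0.1,3,3.3]]' 40
python3 -m jog '[[0,0,0,0,0,-3,3.3],[0,0,0,0,0,-8,3.3],[0,0,0,0,0,-15,3.3],[0,0,0,0,0,-16,3.3],[0,0,0,0,0,-16,3.3],[0,0,0,0,0,-16,3.3]]'
python3 - <<'E'
from h import *
go(.6273,-.0402,.165,-.2147)
E
```

```text
time_s: 20.9
ee_pos: [0.5903, -0.2714, 0.0007]
orientation: [3.141, 0.0, 1.488]
ft_force: [-0.6, -0.2, 1.8]
gripper_width: 0.0382
time_s: 21.5
ee_pos: [0.5898, -0.2715, 0.1607]
orientation: [3.141, 0.001, 1.488]
ft_force: [-0.5, -1.3, -0.8]
gripper_width: 0.0384
ROW [-0.0, 0.1, -82.4] [23.36, 1.83, -0.44] yaw 2.927 j7 0.06
```

```bash
python3 -m jog '[[0,0,-82.4,23.4,1.8,-0.4,3.3],[0,0,-82.4,23.4,1.8,-0.4,3.3],[0,0,-82.4,23.4,1.8,-0.4,3.3],[0,0,-82.4,23.4,1.8,-0.4,3.3],[0,0,-82.4,23.4,1.8,-0.4,3.3],[0,0,-82.4,23.4,1.8,-0.4,3.3],[0,0,-82.4,23.4,1.8,-0.4,3.3],[0,0,-82.4,23.4,1.8,-0.4,3.3],[0,0,-82.4,23.4,1.8,-0.4,3.3],[0,0,-82.4,23.4,1.8,-0.4,3.3],[0,0,-82.4,23.4,1.8,-0.4,3.3],[0,0,-82.4,23.4,1.8,-0.4,3.3],[0,0,-82.4,23.4,1.8,-0.4,3.3]]'
python3 - <<'E'
from h import *
s=ctrl.observe();p=ctrl.read_camera('wrist');save(p,'w8')
go(.6273,-.0402,.03,2.927)
E
```

```text
time_s: 22.8
ee_pos: [0.6268, -0.0397, 0.1635]
orientation: [-3.141, -0.001, 2.925]
ft_force: [0.2, 0.9, -0.5]
gripper_width: 0.038
ROW [-0.0, -0.0, -0.1] [-0.06, -0.05, 13.38] yaw 2.927 j7 0.94
```

View pics/w8.png

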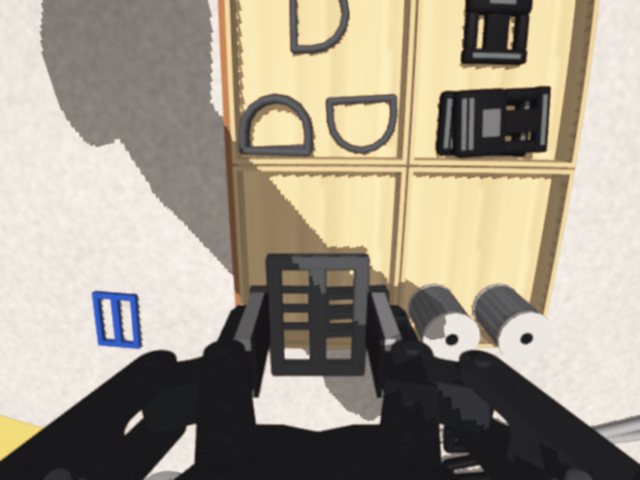

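Slider held flat over its bin. Lowering it.

```bash
python3 -m jog '[[0,0,0,0,0,5,3.3],[0,0,0,0,0,9,3.3],[0,0,0,0,0,11.5,3.3],[0,0,0,0,0,13,3.3],[0,0,0,0,0,13.6,3.3],[0,0,0,0,0,14.2,3.3],[0,0,0,0,0,14.6,3.3],[0,0,0,0,0,14.9,3.3],[0,0,0,0,0,14.9,3.3],[0,0,0,0,0,14.9,3.3]]'
```

```text
time_s: 23.85
ee_pos: [0.6276, -0.0396, 0.0159]
orientation: [3.142, 0.001, 2.926]
ft_force: [-0.0, -0.6, 0.2]
gripper_width: 0.038
```

```bash
python3 -m jog '[[0,0,0,0,0,0.2,3.3],[0,0,0,0,0,0.4,3.3],[0,0,0,0,0,0.5,3.3],[0,0,0,0,0,0.55,3.3],[0,0,0,0,0,0.6,3.3],[0,0,0,0,0,0.6,3.3]]'; python3 -m jog '[[0,0,0,0,0,0.1,3.3],[0,0,0,0,0,0.1,3.3]]'
```

```text
time_s: 24.45
ee_pos: [0.6271, -0.0397, 0.0097]
orientation: [-3.141, -0.0, 2.926]
ft_force: [-2.3, -0.9, 4.3]
gripper_width: 0.0386
time_s: 24.65
ee_pos: [0.6271, -0.0397, 0.0096]
orientation: [-3.14, -0.0, 2.926]
ft_force: [-4.7, -2.0, 11.7]
gripper_width: 0.0382
```

```bash
python3 -m jog '[[0,0,0,0,0,-0.15,3.6],[0,0,0,0,0,-0.1,5.8],[0,0,0,0,0,-0.1,5.8],[0,0,0,0,0,-0.1,5.8],[0,0,0,0,0,-0.1,5.8],[0,0,0,0,0,-2,5.8],[0,0,0,0,0,-5,5.8],[0,0,0,0,0,-10,5.8],[0,0,0,0,0,-15,5.8],[0,0,0,0,0,-20,5.8],[0,0,0,0,0,-20,5.8]]'
python3 - <<'E'
from h import *
s=ctrl.observe();p=ctrl.read_camera('wrist');save(p,'w9')
go(.625,.284,.22,2.927)
E
```

```text
time_s: 25.75
ee_pos: [0.6315, -0.0377, 0.2179]
orientation: [3.138, 0.015, 2.927]
ft_force: [-0.4, 1.0, -0.5]
gripper_width: 0.0581
ROW [0.1, 0.5, -0.0] [7.32, 31.42, -0.62] yaw 2.927 j7 0.97
```

View pics/w9.png

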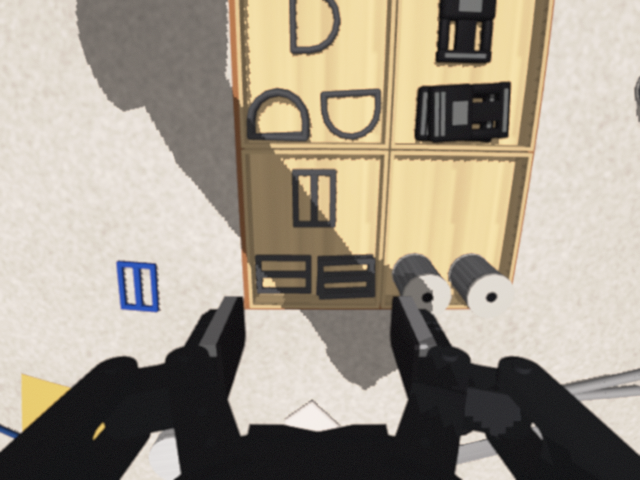

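Slider lies flat at (314,198) in its bin. On to the spool.

```bash
python3 -m jog '[[0,0,0,7.3,31.4,-0.6,6.8],[0,0,0,7.3,31.4,-0.6,6.8],[0,0,0,7.3,31.4,-0.6,6.8],[0,0,0,7.3,31.4,-0.6,6.8],[0,0,0,7.3,31.4,-0.6,6.8],[0,0,0,7.3,31.4,-0.6,6.8],[0,0,0,7.3,31.4,-0.6,6.8],[0,0,0,7.3,31.4,-0.6,6.8],[0,0,0,7.3,31.4,-0.6,6.8],[0,0,0,7.3,31.4,-0.6,6.8],[0,0,0,7.3,31.4,-0.6,6.8]]'
python3 - <<'E'
from h import *
p,s=look('w10',['spool'],[0.0])
g=cv2.cvtColor(p['image'],cv2.COLOR_RGB2GRAY)
print(np.round(w2pix(p,[.595,.29,.054],s)))
E
```

```text
time_s: 26.9
ee_pos: [0.6237, 0.2805, 0.2139]
orientation: [-3.14, 0.0, 2.923]
ft_force: [0.4, -0.9, -0.5]
gripper_width: 0.0683
t 26.9 [0.6237, 0.2805, 0.2139] 2.923
spool look_for [([443.0, 187.0], 0.83, [0.6344, 0.3972]), ([322.0, 173.0], 0.68, [0.5978, 0.2896])]
spool tip_of [([430.0, 180.0], 0.97, [0.6257, 0.3862]), ([323.0, 169.0], 0.67, [0.5947, 0.2917])]
[322. 179.]
```

View pics/w10.png

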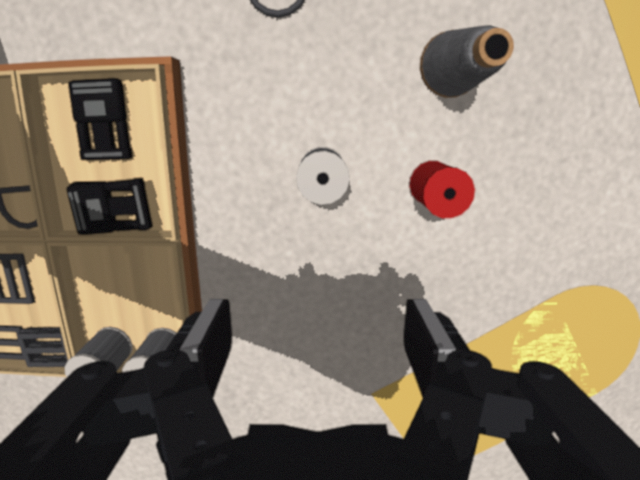

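White spool's hole at (322,179) matches (0.595,0.290). Descending.

```bash
python3 - <<'E'
from h import *
go(.595,.290,.08,2.923)
E

```

```text
ROW [-0.0, 0.0, 0.1] [2.97, 0.23, 13.43] yaw 2.923 j7 0.49
```

```bash
python3 -m jog '[[0,0,0,3,0.2,4,6.2],[0,0,0,3,0.2,8,6.2],[0,0,0,3,0.2,11,6.2],[0,0,0,3,0.2,12.5,6.2],[0,0,0,3,0.2,12.5,6.2],[0,0,0,3,0.2,12.5,6.2],[0,0,0,3,0.2,12.5,6.2]]'
python3 - <<'E'
from h import *
go(.595,.290,.009,2.923)
E

```

```text
time_s: 27.75
ee_pos: [0.5953, 0.292, 0.0914]
orientation: [3.139, 0.002, 2.926]
ft_force: [-0.9, 0.7, 0.2]
gripper_width: 0.0619
ROW [0.1, 0.1, 0.2] [0.0, -0.22, 8.24] yaw 2.923 j7 0.37
```

```bash
python3 -m jog '[[0,0,0,0,-0.2,3,6],[0,0,0,0,-0.2,5.5,6],[0,0,0,0,-0.2,7.5,6],[0,0,0,0,-0.2,8.1,6],[0,0,0,0,-0.2,8.1,6],[0,0,0,0,-0.2,8.1,6],[0,0,0,0,-0.2,8.1,3.4],[0,0,0,0,-0.2,8.1,3.4],[0,0,0,0,-0.2,8.1,3.4],[0,0,0,0,-0.2,8.1,3.4],[0,0,0,0,-0.2,8.1,3.4],[0,0,0,0,-0.2,8.1,3.4]]' 40
```

```text
time_s: 28.95
ee_pos: [0.5946, 0.2899, 0.0098]
orientation: [3.14, 0.002, 2.926]
ft_force: [0.1, -0.1, 6.8]
gripper_width: 0.0396
```

```bash
python3 -m jog '[[0,0,0,0,0,-2,3.4],[0,0,0,0,0,-6,3.4],[0,0,0,0,0,-11,3.4],[0,0,0,0,0,-16,3.4],[0,0,0,0,0,-16,3.4],[0,0,0,0,0,-16,3.4],[0,0,0,0,0,-16,3.4]]'
python3 - <<'E'
from h import *
go(.6535,.080,.165,2.927)
E
```

```text
time_s: 29.65
ee_pos: [0.593, 0.2881, 0.1674]
orientation: [-3.139, -0.001, 2.926]
ft_force: [1.5, -1.4, -1.0]
gripper_width: 0.0397
ROW [-0.1, -0.1, -0.0] [-10.36, -19.04, 0.26] yaw 2.927 j7 0.43
```

```bash
python3 -m jog '[[0,0,0,-3,-5,0.1,3.4],[0,0,0,-6,-10,0.1,3.4],[0,0,0,-8.5,-15,0.1,3.4],[0,0,0,-10.4,-19,0.2,3.4],[0,0,0,-10.4,-19,0.2,3.4],[0,0,0,-10.4,-19,0.2,3.4],[0,0,0,-10.4,-19,0.2,3.4],[0,0,0,-10.4,-19,0.2,3.4]]'
python3 - <<'E'
from h import *
s=ctrl.observe();p=ctrl.read_camera('wrist');save(p,'w11')
go(.6535,.080,.03,2.927)
E
```

```text
time_s: 30.45
ee_pos: [0.6536, 0.0843, 0.1661]
orientation: [3.14, -0.001, 2.93]
ft_force: [0.6, -0.2, -1.6]
gripper_width: 0.0402
ROW [0.1, -0.0, 0.2] [-0.08, -0.44, 13.62] yaw 2.927 j7 0.76
```

View pics/w11.png

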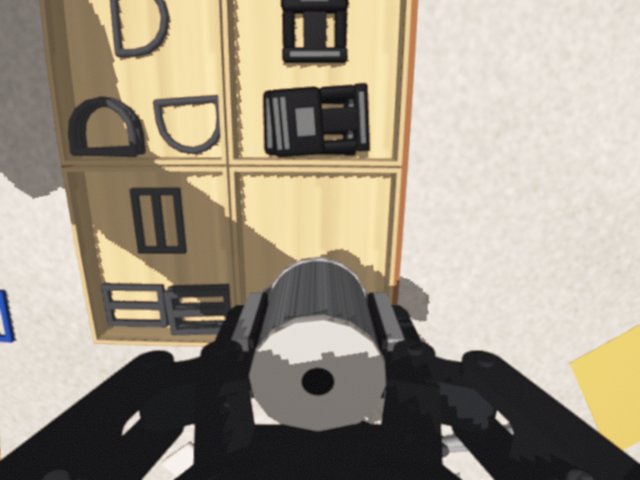

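```bash
python3 -m jog '[[0,0,0,0.3,-0.2,4,3.4],[0,0,0,0.3,-0.3,8,3.4],[0,0,0,0.3,-0.3,10.5,3.4],[0,0,0,0.3,-0.3,12.3,3.4],[0,0,0,0.3,-0.3,13.2,3.4],[0,0,0,0.3,-0.3,13.8,3.4],[0,0,0,0.3,-0.3,14.2,3.4],[0,0,0,0.3,-0.3,14.2,3.4],[0,0,0,0.3,-0.3,14.2,3.4]]'
```

```text
time_s: 31.4
ee_pos: [0.6518, 0.0792, 0.0253]
orientation: [3.141, 0.002, 2.926]
ft_force: [0.1, -0.1, 0.1]
gripper_width: 0.0398
```

```bash
python3 -m jog '[[0,0,0,0,0,0.3,3.4],[0,0,0,0,0,0.5,3.4],[0,0,0,0,0,0.6,3.4],[0,0,0,0,0,0.65,3.4],[0,0,0,0,0,0.65,3.4],[0,0,0,0,0,0.65,3.4]]'; python3 -m jog '[[0,0,0,0,0,0.1,3.4],[0,0,0,0,0,0.1,3.4]]'
```

```text
time_s: 32.0
ee_pos: [0.6512, 0.0789, 0.0189]
orientation: [-3.141, 0.0, 2.926]
ft_force: [-2.8, -1.4, 5.5]
gripper_width: 0.0397
time_s: 32.2
ee_pos: [0.6512, 0.0789, 0.0188]
orientation: [-3.14, 0.001, 2.926]
ft_force: [-3.8, -1.5, 11.8]
gripper_width: 0.0397
```

```bash
python3 -m jog '[[0,0,0,0,0,-0.1,3.6],[0,0,0,0,0,-0.1,4.6],[0,0,0,0,0,-0.1,5.8],[0,0,0,0,0,-0.1,5.8],[0,0,0,0,0,-0.1,5.8],[0,0,0,0,0,-0.1,5.8],[0,0,0,0,0,-2,5.8],[0,0,0,0,0,-5,5.8],[0,0,0,0,0,-10,5.8],[0,0,0,0,0,-15,5.8],[0,0,0,0,0,-20,5.8],[0,0,0,-5,0,-22,5.8],[0,0,0,-8,0,-22,5.8],[0,0,0,-8,0,-22,5.8],[0,0,0,-8,0,-22,5.8]]'
python3 - <<'E'
from h import *
p=ctrl.read_camera('wrist');t=ctrl.read_camera('side')
im=np.hstack([cv2.resize(p['image'],(400,300)),cv2.resize(t['image'][150:390,150:470],(400,300))])
cv2.imwrite('pics/end.png',im[:,:,::-1]); print(np.round(ctrl.observe()['qd'],3))
E
```

```text
time_s: 33.7
ee_pos: [0.729, 0.0621, 0.2373]
orientation: [3.141, -0.001, 2.926]
ft_force: [-0.9, 0.7, -1.1]
gripper_width: 0.0581
[-0.    -0.005 -0.002  0.007  0.004 -0.001  0.   ]
```

View pics/end.png

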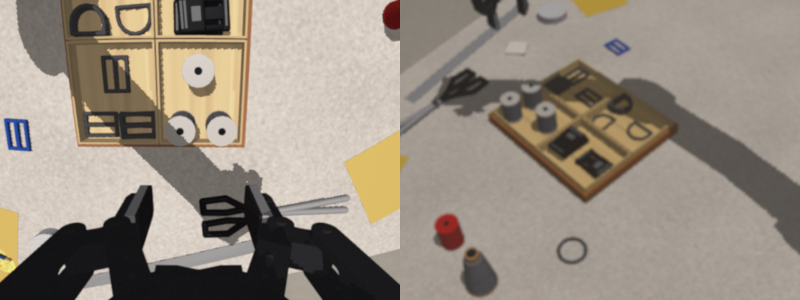

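The spool stands upright in its bin at (198,70). All four pieces are in their bins, and the ring, cone, red spool and blue slider are untouched. Handing in.

```bash
python3 -c "
from bench import ctrl
print(ctrl.finish_job())"
```

```text
the job is handed in; nothing more can be done
None
```

The job is handed in, at about 34 s of the 109 s allowed. The buckle, D-ring, dark slider and white-flanged spool are each in the bin that holds their kind, placed in that order. I lowered each one until it touched the floor of the empty half (about 11–14 N at the wrist), then released it.

- **Last check:** in the final wrist and side pictures, the slider lies flat and the spool stands upright. The buckle and D-ring showed flat in the pictures taken right after their release. The round ring, cone, red spool and blue slider look to be where they were, judged by eye. The gripper is well clear of everything.
- **Disagreements:** the networks also reported the red spool and the blue slider as matches, so I told those apart by their colour in the pictures. The gripper opening read about 1.5–2.5 mm under the true size of each part, but every grasp held. No check failed.

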